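# Turn the row of bench tools round for a left-handed jeweller

## Robot

A 6-joint arm with a two-finger parallel gripper is mounted at the origin on a cart in front of the work surface, level with it; the furniture and walls round the work are solid. World frame = base frame: x ahead of the robot, y to its left, z up, the work surface at z = 0. Lengths are in m, angles in degrees, forces in N, time in s.
With the tool pointing down it reaches from about 0.4 to 0.825 m from the base axis. Payload 7 kg.
Tool frame: the origin (TCP) lies midway between the tips of the shut fingers; the grasp point (between the pads) lies 19 mm behind it (hold_point_z is the distance from the TCP to the grasp point, in m); z points along the fingers, y is the line along which they close (so a half turn about z gives the same grasp; the last joint's range is limited). The gripper opens to 88 mm and grips with 3 to 60 N. Pads are 19 mm wide; open, the fingers measure 130 mm over their backs; the gripper's body (78 mm by 193 mm) begins 47 mm behind the grasp point.
Start: joints at [-57.462, 20.546, 0.682, 0, -70.136, -16.507], TCP at [0.186, -0.649, 0.227] pointing down, gripper open.
Joint ranges: [-176.03, 176.03], [-82.01, 121.73], [-58.28, 71.71], [-173.87, 95.51], [-174.79, -0.11], [-173.66, 173.66]. Speed limits (degrees/s): [136.94, 136.94, 172.46, 180, 180, 180].

## Interface

Orientations are given as [roll, pitch, yaw] about the fixed x, y, z axes, in that order (R = Rz(yaw) Ry(pitch) Rx(roll)).
In Python, from plant import get_state, capture, close_job, hold_point_z gives the robot as it stands.
- The arm moves only by the shell command python3 -m inch 'ROWS' [FORCE]. ROWS is text: rows parted by semicolons, each of 5 numbers parted by spaces: the shift along the tool's x, y, z normalised to -1 to 1, where 1 is 0.15 m, then the turn about the tool's z normalised to -1 to 1, where 1 is 360 degrees, then the opening, from 0 (shut) to 1 (fully open). In form: tx ty tz spin grip; .... A call has exactly 8 rows; each row shifts and turns the commanded pose from where the row before left it, along the tool's axes as they then stand; what a row does not reach is not made up. A row lasts 1/8 s, in which the tool goes at most 62.5 mm and 10.7 degrees, less where a joint would pass 70% of its speed; a pose out of reach is approached as far as the arm can. A call with a number of a shift or a turn outside -1 to 1 is refused whole. A call with a gripper value outside its range is refused whole. The fingers move at their own pace and stop on an object; FORCE is the grip in N (left out, the last holds). Time passes only in rows, so rows that do not move let the fingers close, or fill a call up. It gives the time, the measured TCP pose, the force, the opening and the grip force at its end, in the units of the state.
- get_state(): the state, without advancing time (a new reading comes with each control period).
- capture(name): name is "scene" or "side" or "wrist"; returns a dict with "color" (400x640x3 uint8, blue, green, red), "mtx" (3x3 intrinsics, pixels), "R" (3x3) and "t" (3): a world point X has camera coordinates R X + t. Camera axes: x right, y down, z forward; pixel columns grow to the right and rows downward; lengths in m; the calibration is good to about 2 mm. A picture is of the moment at which its call begins. There is no depth.
- close_job(): hands the job in; it is judged then, once.
The state is a dict: "time_s": time; "joints": joint angles; "qd": joint speeds; "joint_torque": joint torques, N m; "tcp_pos": TCP position; "eef_rot": TCP orientation; "contact_force": force on the tool from outside, world axes, zero at the start; "moment": the same for the moment, N m; "gripper_width": finger opening in m; "gripper_force": force on a finger pad.
Only numpy, scipy, OpenCV 4.12 (cv2) and the standard library are available. Lean on these libraries where they do the work, as an engineer would, in place of code of your own. Each camera call takes 0.05 s, during which the arm holds its last target. There are 200 camera calls.

## Task

Four hand tools lie on the full wooden tool rest in the order they are used, and a left-handed jeweller who works from right to left is taking over. Move all four to the empty rest in reverse order (the tool in the leftmost notch goes to the rightmost notch of the empty rest, and so on), one to a notch, each lying level across both rails still pointing the same way as it does now. Leave the flux jar, the bit of chain and the pink tube where they are.

Things in the scene. Friction and masses are not known exactly. Their poses are not given: they have to be found in the camera images.
- full_rest: Wooden rest holding the tools, fixed. Base board 66 mm deep (x), 262 mm wide (y), top at z 8 mm; two notched rails 8 mm thick at x 8 and x 58 mm, top z 42 mm, 42 mm apart inside: room for the fingers. Four notches at y +96, +32, -32, -96 mm, floor z 26 mm; 26 mm wide at the floor, 40 at the top. Origin: underside, mid near edge; x away from the robot, y left, z up.
- empty_rest: The empty rest, same make and frame as the full one, fixed beside it on the left or the right, nearly in line, middle to middle about 340 mm. A tool lies across both of its rails in one notch; with its y = +20 mm point midway between the rails (x 33 mm) it lies steady; more than about 10 mm further forward it may tip over the far rail.
- marker_pen: Marker pen, round, 135 mm long, 16 mm thick, 12 g: black cap at the end nearest the robot (its +y end), white barrel away from the robot. Origin: underside, mid-length; Starts in a notch, underside at z 26 mm; y = +20 mm is midway between the rails: grip there, across its width.
- scribe: Scribe, 138 mm, 30 g: red handle 18 mm square from y = -6 to +69 mm, thin steel point in front. Origin: underside, mid-length; +y to its rear, -y to its tip. Starts in a notch, underside at z 26 mm, tip away from the robot; y = +20 mm is midway between the rails: grip there, across its width.
- flux_brush: Flat flux brush, 138 mm, 20 g: wooden handle 12 mm wide, 7 mm high, dark bristles 16 mm wide in front. Origin: underside, mid-length; +y to its rear, -y to its tip. Starts in a notch, underside at z 26 mm, tip away from the robot; y = +20 mm is midway between the rails: grip there, across its width.
- tweezers: Steel tweezers on edge, 126 mm long, 14 mm wide, 10 mm high, rigid, 22 g; the joined end is the rear. Origin: underside, mid-length; +y to its rear, -y to its tip. Starts in a notch, underside at z 26 mm, tip away from the robot; y = +20 mm is midway between the rails: grip there, across its width.
- flux_jar: Small white jar with a red lid, 41 mm across and 36 mm high, standing loose between the two rests; a bystander. Origin: centre of its underside.
- chain_bit: Small heap of silver chain links, 36 x 43 mm, 8 mm high, loose behind the full rest; a bystander. Origin: centre of its underside.
- pink_tube: Short curved piece of pink tube, 27 x 60 mm, 9 mm high, loose behind the empty rest; a bystander. Origin: centre of its underside.

How it is judged (in metres and radians):
At the end, for the whole second after the job is handed in: The four tools rest in the empty rest in reverse order (travel, to 31 mm, shows each one's old notch): on the notch floor (underside z 21-37 mm), within 16 mm of the notch middle, level and along the notch to 0.2 rad, pointing as before, middle 28-80 mm from the near edge (x of marker_pen in the frame of empty_rest between 0.028 and 0.08 m and z of marker_pen in the frame of empty_rest between 0.021 and 0.037 m and angle between marker_pen's own y axis and vertical between 1.37 and 1.77 rad and angle between the y axis of each of marker_pen, scribe, flux_brush, tweezers and the x axis of empty_rest, either way round below 0.2 rad and y of empty_rest in the frame of marker_pen above 0.015 m and linear speed of each of marker_pen, scribe, flux_brush, tweezers below 0.02 m/s and x of scribe in the frame of empty_rest between 0.028 and 0.08 m and z of scribe in the frame of empty_rest between 0.021 and 0.037 m and angle between scribe's own y axis and vertical between 1.37 and 1.77 rad and y of empty_rest in the frame of scribe above 0.015 m and x of flux_brush in the frame of empty_rest between 0.028 and 0.08 m and z of flux_brush in the frame of empty_rest between 0.021 and 0.037 m and angle between flux_brush's own y axis and vertical between 1.37 and 1.77 rad and y of empty_rest in the frame of flux_brush above 0.015 m and x of tweezers in the frame of empty_rest between 0.028 and 0.08 m and z of tweezers in the frame of empty_rest between 0.021 and 0.037 m and angle between tweezers's own y axis and vertical between 1.37 and 1.77 rad and y of empty_rest in the frame of tweezers above 0.015 m and ((y of empty_rest in the frame of full_rest above 0 m and ((y of marker_pen in the frame of empty_rest between 0.08 and 0.112 m and distance of marker_pen from where it was at the start of the episode between 0.501 and 0.563 m) or (y of marker_pen in the frame of empty_rest between 0.016 and 0.048 m and distance of marker_pen from where it was at the start of the episode between 0.373 and 0.435 m) or (y of marker_pen in the frame of empty_rest between -0.048 and -0.016 m and distance of marker_pen from where it was at the start of the episode between 0.245 and 0.307 m) or (y of marker_pen in the frame of empty_rest between -0.112 and -0.08 m and distance of marker_pen from where it was at the start of the episode between 0.117 and 0.179 m)) and ((y of scribe in the frame of empty_rest between 0.08 and 0.112 m and distance of scribe from where it was at the start of the episode between 0.501 and 0.563 m) or (y of scribe in the frame of empty_rest between 0.016 and 0.048 m and distance of scribe from where it was at the start of the episode between 0.373 and 0.435 m) or (y of scribe in the frame of empty_rest between -0.048 and -0.016 m and distance of scribe from where it was at the start of the episode between 0.245 and 0.307 m) or (y of scribe in the frame of empty_rest between -0.112 and -0.08 m and distance of scribe from where it was at the start of the episode between 0.117 and 0.179 m)) and ((y of flux_brush in the frame of empty_rest between 0.08 and 0.112 m and distance of flux_brush from where it was at the start of the episode between 0.501 and 0.563 m) or (y of flux_brush in the frame of empty_rest between 0.016 and 0.048 m and distance of flux_brush from where it was at the start of the episode between 0.373 and 0.435 m) or (y of flux_brush in the frame of empty_rest between -0.048 and -0.016 m and distance of flux_brush from where it was at the start of the episode between 0.245 and 0.307 m) or (y of flux_brush in the frame of empty_rest between -0.112 and -0.08 m and distance of flux_brush from where it was at the start of the episode between 0.117 and 0.179 m)) and ((y of tweezers in the frame of empty_rest between 0.08 and 0.112 m and distance of tweezers from where it was at the start of the episode between 0.501 and 0.563 m) or (y of tweezers in the frame of empty_rest between 0.016 and 0.048 m and distance of tweezers from where it was at the start of the episode between 0.373 and 0.435 m) or (y of tweezers in the frame of empty_rest between -0.048 and -0.016 m and distance of tweezers from where it was at the start of the episode between 0.245 and 0.307 m) or (y of tweezers in the frame of empty_rest between -0.112 and -0.08 m and distance of tweezers from where it was at the start of the episode between 0.117 and 0.179 m))) or (y of empty_rest in the frame of full_rest below 0 m and ((y of marker_pen in the frame of empty_rest between 0.08 and 0.112 m and distance of marker_pen from where it was at the start of the episode between 0.117 and 0.179 m) or (y of marker_pen in the frame of empty_rest between 0.016 and 0.048 m and distance of marker_pen from where it was at the start of the episode between 0.245 and 0.307 m) or (y of marker_pen in the frame of empty_rest between -0.048 and -0.016 m and distance of marker_pen from where it was at the start of the episode between 0.373 and 0.435 m) or (y of marker_pen in the frame of empty_rest between -0.112 and -0.08 m and distance of marker_pen from where it was at the start of the episode between 0.501 and 0.563 m)) and ((y of scribe in the frame of empty_rest between 0.08 and 0.112 m and distance of scribe from where it was at the start of the episode between 0.117 and 0.179 m) or (y of scribe in the frame of empty_rest between 0.016 and 0.048 m and distance of scribe from where it was at the start of the episode between 0.245 and 0.307 m) or (y of scribe in the frame of empty_rest between -0.048 and -0.016 m and distance of scribe from where it was at the start of the episode between 0.373 and 0.435 m) or (y of scribe in the frame of empty_rest between -0.112 and -0.08 m and distance of scribe from where it was at the start of the episode between 0.501 and 0.563 m)) and ((y of flux_brush in the frame of empty_rest between 0.08 and 0.112 m and distance of flux_brush from where it was at the start of the episode between 0.117 and 0.179 m) or (y of flux_brush in the frame of empty_rest between 0.016 and 0.048 m and distance of flux_brush from where it was at the start of the episode between 0.245 and 0.307 m) or (y of flux_brush in the frame of empty_rest between -0.048 and -0.016 m and distance of flux_brush from where it was at the start of the episode between 0.373 and 0.435 m) or (y of flux_brush in the frame of empty_rest between -0.112 and -0.08 m and distance of flux_brush from where it was at the start of the episode between 0.501 and 0.563 m)) and ((y of tweezers in the frame of empty_rest between 0.08 and 0.112 m and distance of tweezers from where it was at the start of the episode between 0.117 and 0.179 m) or (y of tweezers in the frame of empty_rest between 0.016 and 0.048 m and distance of tweezers from where it was at the start of the episode between 0.245 and 0.307 m) or (y of tweezers in the frame of empty_rest between -0.048 and -0.016 m and distance of tweezers from where it was at the start of the episode between 0.373 and 0.435 m) or (y of tweezers in the frame of empty_rest between -0.112 and -0.08 m and distance of tweezers from where it was at the start of the episode between 0.501 and 0.563 m))))); the robot touches nothing.
It fails at once if the flux jar is moved more than 20 mm (distance of flux_jar from where it was at the start of the episode above 0.02 m).
It fails at once if the chain bit is moved more than 20 mm (distance of chain_bit from where it was at the start of the episode above 0.02 m).
It fails at once if the pink tube is moved more than 20 mm (distance of pink_tube from where it was at the start of the episode above 0.02 m).
It also fails if it takes over 138 s, if anything falls off the work surface, if the arm or the gripper's body presses on something with over 40 N, if the wrist force passes 120 N, or if a joint passes its speed limit or range.

## Working session

There is one attempt and no reset: what is moved stays moved. The work goes in short steps, Python scripts to look and compute and a shell command to move; the robot and the scene stay as the last step left them, time stands still between calls to the robot, and variables do not carry over. Pictures are saved under pics/ and viewed, at most 14 in all, crops included, and the job is handed in when it is done.

```bash
mkdir -p pics
cat > h.py <<'E'
import sys; sys.path.insert(0,'.')
import cv2,numpy as np,pickle
from plant import get_state,capture,close_job,hold_point_z
def snap(n,f):
    c=capture(n); cv2.imwrite(f'pics/{f}.png',c['color']); pickle.dump(c,open(f'pics/{f}.pkl','wb')); return c
def load(f): return pickle.load(open(f'pics/{f}.pkl','rb'))
def ray(c,u,v):
    d=c['R'].T@np.linalg.solve(c['mtx'],[u,v,1.]); return -c['R'].T@c['t'],d
def onz(c,u,v,z):
    o,d=ray(c,u,v); return o+d*(z-o[2])/d[2]
def tri(c1,p1,c2,p2):
    A=[];b=[]
    for c,p in((c1,p1),(c2,p2)):
        o,d=ray(c,*p); d=d/np.linalg.norm(d); M=np.eye(3)-np.outer(d,d); A.append(M); b.append(M@o)
    A=np.vstack(A);b=np.hstack(b); x=np.linalg.lstsq(A,b,rcond=None)[0]; return x,np.linalg.norm(A@x-b)
def proj(c,X):
    p=c['mtx']@(c['R']@np.array(X,float)+c['t']); return p[:2]/p[2]
E
python3 - <<'E'
from h import *
s=get_state(); print(s['tcp_pos'],s['eef_rot'],s['time_s'],s['gripper_width'],hold_point_z)
for n in('scene','side','wrist'):
    c=snap(n,n+'0'); print(n,(-c['R'].T@c['t']).round(3),c['R'][2].round(2),c['mtx'][0,0])
E
```

```text
[ 0.18622225 -0.64829318  0.22563361] [ 1.79906533e+02 -7.96365001e-03 -1.63977757e+02] 0.0 0.08772476449262147 0.0188
scene [-0.124  0.419  0.637] [ 0.68 -0.43 -0.59] 393.3182834388097
side [0.366 0.602 0.63 ] [ 0.19 -0.7  -0.68] 425.3967796823889
wrist [ 0.118 -0.669  0.384] [ 0.25  0.07 -0.97] 335.288846775545
```

View pics/scene0.png

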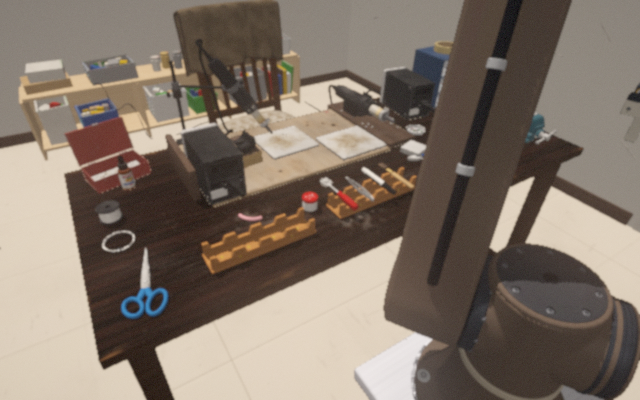

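View pics/side0.png

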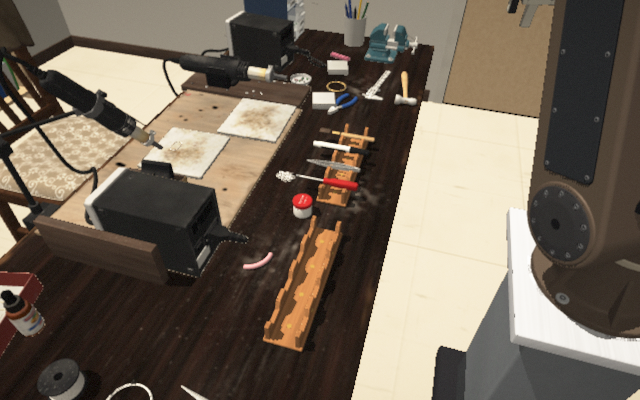

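The empty rest is on the left: side view about (305,285), scene view about (258,240). The full rest holds, from left to right, the scribe, tweezers, pen and brush. The jar sits between the rests at (302,206) in the side view. I'll enlarge both views.

Run:
```python
from h import *
a=cv2.imread('pics/side0.png')[115:355,230:390]; cv2.imwrite('pics/c1.png',cv2.resize(a,None,fx=2.5,fy=2.5,interpolation=cv2.INTER_CUBIC))
a=cv2.imread('pics/scene0.png')[155:280,195:435]; cv2.imwrite('pics/c2.png',cv2.resize(a,None,fx=3.3,fy=3.3,interpolation=cv2.INTER_CUBIC))
```

```text
(no output)
```

View pics/c1.png

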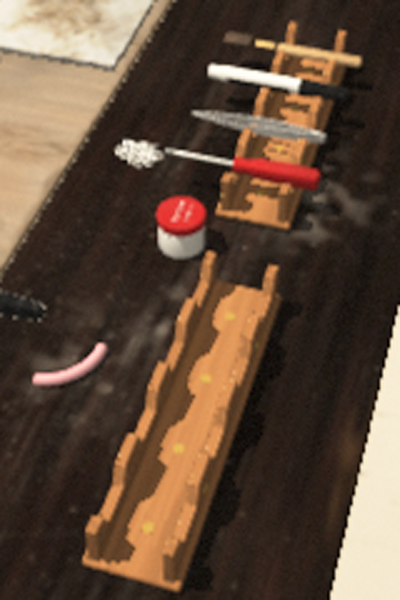

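View pics/c2.png

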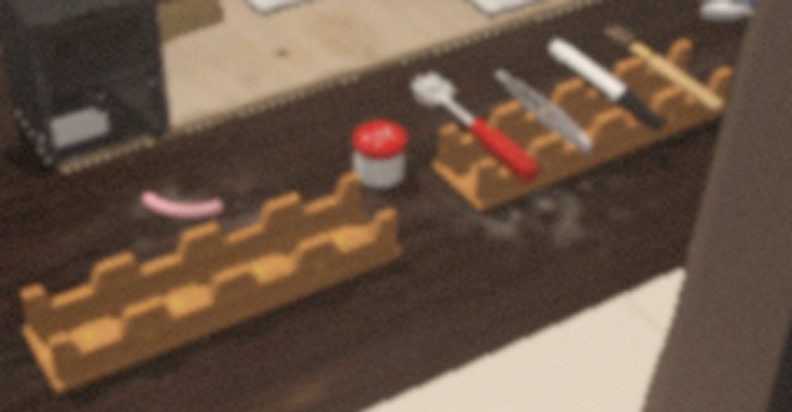

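The side crop shows the empty rest with four yellow dots on its board at about (148,527), (179,449), (205,378) and (230,316). The jar is at (182,225), the pink tube at (70,367), and the chain heap at the scribe's tip at (138,152). The scene crop agrees. I'll compute positions from these and measure heights across the two views.

Run:
```python
from h import *
S=load('side0');C=load('scene0')
s=lambda u,v:(230+u/2.5,115+v/2.5); c=lambda u,v:(195+u/3.3,155+v/3.3)
print('dots z8');
for p in[(148,527),(179,449),(205,378),(230,316)]: print(onz(S,*s(*p),.008).round(4))
for n,a,b in[('Ldot3',(179,449),(190,300)),('Ldot2',(205,378),(263,270)),('Ldot1',(230,316),(350,237)),('basefarL',(83,567),(24,333)),('basenearL',(180,590),(60,390)),('railfarRtop',(210,253),(348,174)),('railnearRtop',(273,267),(385,210)),('scriberear',(320,178),(533,173)),('scribefrontHandle',(234,164),(474,124)),('tweezrear',(325,133),(588,147)),('tweeztip',(193,114),(497,73)),('penrear',(348,92),(660,125)),('penfront',(209,71),(552,44)),('brushrear',(360,60),(720,105)),('brushtip',(225,37),(608,32)),('jarlid',(182,212),(380,135)),('baseFfarL',(218,212),(434,168)),('baseFnearL',(290,226),(481,210))]:
    x,e=tri(S,s(*a),C,c(*b)); print(n,x.round(4),round(e,4))
```

```text
dots z8
[0.5062 0.2607 0.008 ]
[0.5058 0.1976 0.008 ]
[0.507  0.1331 0.008 ]
[0.5064 0.0693 0.008 ]
Ldot3 [5.093e-01 1.876e-01 1.000e-04] 0.0059
Ldot2 [0.5082 0.1292 0.0052] 0.0021
Ldot1 [0.5097 0.0579 0.0009] 0.0059
basefarL [0.5382 0.2951 0.0015] 0.0014
basenearL [0.4738 0.2928 0.0041] 0.0018
railfarRtop [0.5305 0.0449 0.0462] 0.0005
railnearRtop [0.4804 0.0438 0.0462] 0.0006
scriberear [ 0.4708 -0.0805  0.0366] 0.0012
scribefrontHandle [ 0.5465 -0.0784  0.0349] 0.0019
tweezrear [ 0.4797 -0.1413  0.0345] 0.0016
tweeztip [ 0.6039 -0.1418  0.0292] 0.0018
penrear [ 0.4725 -0.208   0.0353] 0.0009
penfront [ 0.6068 -0.201   0.0373] 0.0024
brushrear [ 0.4733 -0.2735  0.0296] 0.001
brushtip [ 0.6104 -0.2682  0.0296] 0.0013
jarlid [ 0.57   -0.0057  0.0361] 0.002
baseFfarL [ 0.5505 -0.0456  0.0033] 0.001
baseFnearL [ 0.4867 -0.0468  0.0045] 0.0004
```

```bash
python3 -m inch '0 0 0 .0222 .4;0 0 0 .0222 .4;-.185 .262 0 0 .4;-.185 .262 0 0 .4;-.185 .262 0 0 .4;-.185 .262 0 0 .4;-.185 .262 0 0 .4;-.185 .262 0 0 .4' 20 && python3 -m inch '-.185 .262 0 0 .4;-.185 .262 0 0 .4;-.185 .262 0 0 .4;-.185 .262 0 0 .4;-.185 .262 0 0 .4;-.185 .262 0 0 .4;0 0 0 0 .4;0 0 0 0 .4'
python3 - <<'E'
from h import *
c=snap('wrist','w1'); s=get_state(); print(s['tcp_pos'],s['eef_rot'],s['joints'])
E
```

```text
time_s: 1.15
tcp_pos: [0.3533, -0.4114, 0.2265]
eef_rot: [180.0, -0.0, -180.0]
contact_force: [1.9, -0.4, -0.1]
gripper_width: 0.0351
gripper_force: 0.0
time_s: 2.15
tcp_pos: [0.5187, -0.1767, 0.2262]
eef_rot: [180.0, -0.0, -179.9]
contact_force: [-0.1, 0.5, 0.4]
gripper_width: 0.0348
gripper_force: 0.0
[ 0.51846423 -0.17721462  0.22636836] [ 1.79999314e+02 -3.48630978e-02 -1.79963764e+02] [ 1.61866718e+00  8.62681173e+00 -1.54565186e+01 -1.80467710e-03
 -6.59515006e+01 -9.15816955e+01]
```

View pics/w1.png

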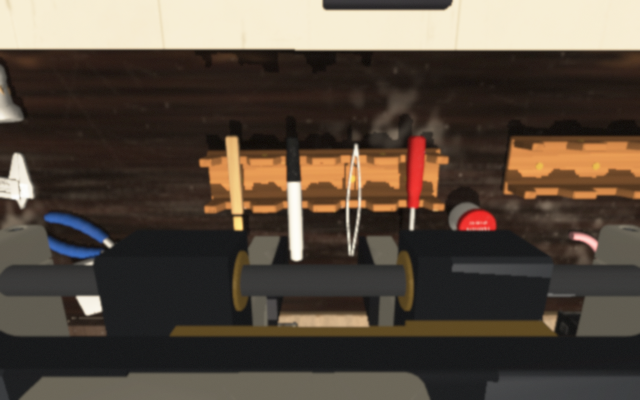

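The wrist view is upside down (right is +y). It shows the brush at (233,165), pen at (293,180), tweezers at (353,190), scribe at (415,175), and the jar lid at (478,225). Next I'll get the tool axes and rest edges from this view.

Run:
```python
from h import *
c=load('w1'); S=load('side0'); h=cv2.cvtColor(c['color'],cv2.COLOR_BGR2HSV); g=h[...,1]<60
red=((h[...,0]<8)|(h[...,0]>172))&(h[...,1]>150)
sel={'scribe':(red,(400,430),(138,205),.044),'pen':((h[...,1]<60)&(h[...,2]>120),(280,305),(185,255),.040),'tweez':((h[...,1]<70)&(h[...,2]>120),(342,364),(148,250),.036)}
for n,(m,(a,b),(r0,r1),z) in sel.items():
    P=[]
    for v in range(r0,r1):
        u=np.where(m[v,a:b])[0]
        if len(u)>1: P.append(onz(c,a+(u.min()+u.max())/2,v,z)[:2])
    P=np.array(P); k=np.polyfit(P[:,0],P[:,1],1); print(n,'x',P[:,0].min().round(4),P[:,0].max().round(4),'y at .519',np.polyval(k,.519).round(4),'deg',np.degrees(k[0]).round(1))
for n,p,z in[('brushrear',(232,138),.033),('brushmid',(235,180),.033),('brush fr',(238,210),.033),('railNearL top',(443,152),.042),('railNearR',(203,158),.042),('railFarL',(445,205),.042),('railFarR',(208,207),.042),('emptyRnearbase',(510,138),.008),('edot',(540,166),.008),('edot2',(597,166),.008),('tweezdot',(352,178),.008)]:
    print(n,onz(c,*p,z).round(4))
```

```text
scribe x 0.4747 0.5433 y at .519 -0.083 deg 0.8
pen x 0.5239 0.6024 y at .519 -0.2084 deg 0.8
tweez x 0.4856 0.598 y at .519 -0.1447 deg -0.8
brushrear [ 0.4759 -0.2715  0.033 ]
brushmid [ 0.5201 -0.2713  0.033 ]
brush fr [ 0.5536 -0.2703  0.033 ]
railNearL top [ 0.4889 -0.0553  0.042 ]
railNearR [ 0.4954 -0.3001  0.042 ]
railFarL [ 0.5449 -0.0478  0.042 ]
railFarR [ 0.5476 -0.2996  0.042 ]
emptyRnearbase [0.4773 0.0295 0.008 ]
edot [0.5085 0.0681 0.008 ]
edot2 [0.5083 0.1326 0.008 ]
tweezdot [ 0.5227 -0.1442  0.008 ]
```

```bash
python3 -m inch '0 .317 0 0 .4;0 .317 0 0 .4;0 0 .26 0 .4;0 0 .26 0 .4;0 0 .26 0 .4;0 0 .26 0 .4;0 0 0 0 .4;0 0 0 0 .4' 20 && python3 -m inch '0 0 .06 0 .4;0 0 .06 0 .4;0 0 .06 0 .4;0 0 .06 0 .4;0 0 .06 0 .4;0 0 .06 0 .4;0 0 0 0 .4;0 0 0 0 .4' && python3 -m inch '0 0 0 0 0;0 0 0 0 0;0 0 0 0 0;0 0 0 0 0;0 0 0 0 0;0 0 0 0 0;0 0 0 0 0;0 0 0 0 0' 20
```

```text
time_s: 3.2
tcp_pos: [0.5196, -0.0824, 0.0719]
eef_rot: [-180.0, 0.1, -180.0]
contact_force: [0.1, -0.4, 0.7]
gripper_width: 0.0348
gripper_force: 0.0
time_s: 4.2
tcp_pos: [0.5191, -0.0818, 0.0167]
eef_rot: [-180.0, 0.0, -179.9]
contact_force: [-0.1, 0.5, -0.4]
gripper_width: 0.035
gripper_force: 0.0
time_s: 5.2
tcp_pos: [0.5191, -0.0817, 0.0168]
eef_rot: [180.0, 0.0, -179.9]
contact_force: [-1.3, 1.0, 4.9]
gripper_width: 0.0175
gripper_force: 20.0
```

```bash
python3 -m inch '0 0 -.04 0 0;0 0 -.1 0 0;0 0 -.14 0 0;0 0 -.14 0 0;0 0 -.14 0 0;0 0 0 0 0;0 0 0 0 0;0 0 0 0 0' 20 && python3 -m inch '.013 .1667 0 0 0;.013 .1667 0 0 0;.013 .1667 0 0 0;.013 .1667 0 0 0;.013 .1667 0 0 0;.013 .1667 0 0 0;0 0 0 0 0;0 0 0 0 0'
python3 - <<'E'
from h import *
c=snap('side','s2'); w=snap('wrist','w2')['color'][:230]
cv2.imwrite('pics/m2.png',np.vstack([c['color'][120:350,0:640],w]))
E
```

```text
time_s: 6.2
tcp_pos: [0.5184, -0.0818, 0.1]
eef_rot: [-180.0, -0.1, -180.0]
contact_force: [0.4, -0.5, 0.2]
gripper_width: 0.0173
gripper_force: 20.0
time_s: 7.2
tcp_pos: [0.5067, 0.0679, 0.1001]
eef_rot: [-180.0, -0.1, -179.9]
contact_force: [-0.3, -0.4, -0.2]
gripper_width: 0.0174
gripper_force: 20.0
```

View pics/m2.png

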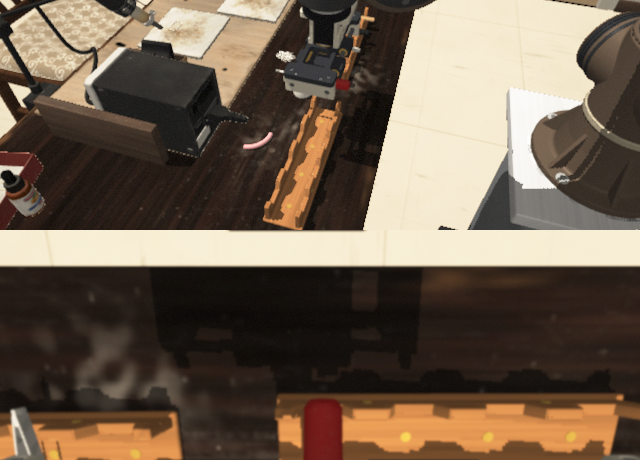

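The scribe is held level at (322,200) in the wrist part of the picture. Three dots of the empty rest show at about (405,207), (488,207) and (571,207). I'll use them to refine the notch positions.

Run:
```python
from h import *
c=load('w2');h=cv2.cvtColor(c['color'],cv2.COLOR_BGR2HSV)
m=cv2.inRange(h[190:225],(21,120,170),(35,255,255)); n,l,s,ce=cv2.connectedComponentsWithStats(m)
for i in range(1,n):
    if s[i,4]>15: u,v=ce[i]; print((u,v+190),s[i,4],onz(c,u,v+190,.008).round(4))
red=((h[...,0]<8)|(h[...,0]>172))&(h[...,1]>150)
for v in(180,200,220):
    u=np.where(red[v,250:400])[0]+250; print(v,u.min(),u.max(),onz(c,(u.min()+u.max())/2,v,.128).round(4))
for p in[(280,166),(620,166)]: print(onz(c,*p,.042).round(4))
```

```text
(np.float64(405.11290322580646), np.float64(206.40322580645162)) 62 [0.5083 0.1307 0.008 ]
(np.float64(487.7551020408163), np.float64(206.53061224489795)) 49 [0.5083 0.1949 0.008 ]
(np.float64(570.3846153846154), np.float64(206.33333333333334)) 39 [0.5081 0.259  0.008 ]
(np.float64(53.333333333333336), np.float64(222.94444444444446)) 18 [ 0.5221 -0.1455  0.008 ]
(np.float64(135.1304347826087), np.float64(222.6086956521739)) 23 [ 0.5218 -0.081   0.008 ]
180 304 341 [0.4629 0.0666 0.128 ]
200 304 341 [0.4711 0.0666 0.128 ]
220 304 341 [0.4796 0.0666 0.128 ]
[0.4713 0.0389 0.042 ]
[0.471  0.2599 0.042 ]
```

```bash
python3 -m inch '0 0 .1 0 0;0 0 .12 0 0;0 0 .12 0 0;0 0 .1 0 0;0 0 .06 0 0;0 0 .04 0 0;0 0 .007 0 0;0 0 0 0 0' 20 && python3 -m inch '0 0 0 0 .4;0 0 0 0 .4;0 0 0 0 .4;0 0 0 0 .4;0 0 -.06 0 .4;0 0 -.12 0 .4;0 0 -.2 0 .4;0 0 -.18 0 .4'
```

```text
time_s: 8.3
tcp_pos: [0.5074, 0.0684, 0.0188]
eef_rot: [180.0, 0.0, -179.9]
contact_force: [0.7, 1.1, 0.6]
gripper_width: 0.0175
gripper_force: 20.0
time_s: 9.3
tcp_pos: [0.5072, 0.0683, 0.1041]
eef_rot: [180.0, 0.0, -179.9]
contact_force: [0.2, 0.2, -0.7]
gripper_width: 0.0347
gripper_force: 0.0
```

```bash
python3 -m inch '-.014 -.235 0 0 .4;-.014 -.235 0 0 .4;-.014 -.235 0 0 .4;-.014 -.235 0 0 .4;-.014 -.235 0 0 .4;-.014 -.235 0 0 .4;0 0 0 0 .4;0 0 0 0 .4' 20 && python3 -m inch '0 0 .1 0 .4;0 0 .12 0 .4;0 0 .12 0 .4;0 0 .1 0 .4;0 0 .08 0 .4;0 0 .065 0 .4;0 0 0 0 .4;0 0 0 0 .4' && python3 -m inch '0 0 0 0 0;0 0 0 0 0;0 0 0 0 0;0 0 0 0 0;0 0 0 0 0;0 0 0 0 0;0 0 0 0 0;0 0 0 0 0' 20
```

```text
time_s: 10.3
tcp_pos: [0.5198, -0.1432, 0.1029]
eef_rot: [180.0, 0.0, -180.0]
contact_force: [-0.3, -0.7, 0.5]
gripper_width: 0.035
gripper_force: 0.0
time_s: 11.3
tcp_pos: [0.5202, -0.1433, 0.0151]
eef_rot: [-180.0, 0.0, -179.9]
contact_force: [0.7, 0.2, 0.1]
gripper_width: 0.0351
gripper_force: 0.0
time_s: 12.3
tcp_pos: [0.52, -0.1432, 0.0149]
eef_rot: [-180.0, 0.0, -179.9]
contact_force: [-0.0, 0.2, 4.9]
gripper_width: 0.0118
gripper_force: 20.0
```

```bash
python3 -m inch '0 0 -.04 0 0;0 0 -.1 0 0;0 0 -.16 0 0;0 0 -.16 0 0;0 0 -.14 0 0;0 0 0 0 0;0 0 0 0 0;0 0 0 0 0' 20 && python3 -m inch '.012 .262 0 0 0;.012 .262 0 0 0;.012 .262 0 0 0;.012 .262 0 0 0;.012 .262 0 0 0;.012 .262 0 0 0;.012 .262 0 0 0;0 0 0 0 0'
python3 - <<'E'
from h import *
w=snap('wrist','w3'); cv2.imwrite('pics/w3c.png',w['color'][:260])
E
```

```text
time_s: 13.3
tcp_pos: [0.5193, -0.1432, 0.1041]
eef_rot: [180.0, -0.1, -180.0]
contact_force: [0.5, 0.1, 0.0]
gripper_width: 0.0121
gripper_force: 20.0
time_s: 14.3
tcp_pos: [0.5069, 0.134, 0.1042]
eef_rot: [-180.0, -0.0, -179.8]
contact_force: [-0.4, -0.7, 0.8]
gripper_width: 0.0115
gripper_force: 20.0
```

View pics/w3c.png

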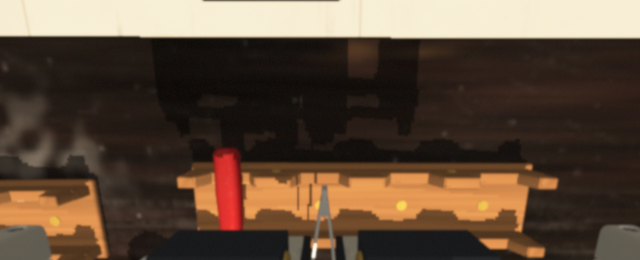

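The scribe lies in the right notch at (228,190) and the tweezers are held over the second notch at (322,195). I'll lower them now.

```bash
python3 -m inch '0 -.007 .1 0 0;0 0 .13 0 0;0 0 .13 0 0;0 0 .1 0 0;0 0 .07 0 0;0 0 .04 0 0;0 0 .023 0 0;0 0 0 0 0' 20 && python3 -m inch '0 0 0 0 .4;0 0 0 0 .4;0 0 0 0 .4;0 0 0 0 .4;0 0 -.06 0 .4;0 0 -.13 0 .4;0 0 -.2 0 .4;0 0 -.2 0 .4'
```

```text
time_s: 15.35
tcp_pos: [0.5071, 0.1309, 0.0159]
eef_rot: [180.0, 0.0, -179.9]
contact_force: [0.4, -0.6, 0.6]
gripper_width: 0.0119
gripper_force: 20.0
time_s: 16.35
tcp_pos: [0.507, 0.1307, 0.1058]
eef_rot: [-180.0, 0.0, -179.9]
contact_force: [-0.4, -0.1, 0.4]
gripper_width: 0.0351
gripper_force: 0.0
```

```bash
python3 -m inch '-.0117 -.2817 0 0 .4;-.0117 -.2817 0 0 .4;-.0117 -.2817 0 0 .4;-.0117 -.2817 0 0 .4;-.0117 -.2817 0 0 .4;-.0117 -.2817 0 0 .4;-.0117 -.2817 0 0 .4;-.0117 -.2817 0 0 .4' 20 && python3 -m inch '0 0 0 0 .4;0 0 .1 0 .4;0 0 .12 0 .4;0 0 .12 0 .4;0 0 .1 0 .4;0 0 .08 0 .4;0 0 .065 0 .4;0 0 0 0 .4' && python3 -m inch '0 0 0 0 0;0 0 0 0 0;0 0 0 0 0;0 0 0 0 0;0 0 0 0 0;0 0 0 0 0;0 0 0 0 0;0 0 0 0 0' 20
```

```text
time_s: 17.35
tcp_pos: [0.5214, -0.2087, 0.1051]
eef_rot: [-180.0, 0.0, -179.9]
contact_force: [0.2, 0.7, -0.3]
gripper_width: 0.035
gripper_force: 0.0
time_s: 18.35
tcp_pos: [0.5209, -0.2071, 0.0159]
eef_rot: [180.0, -0.1, -180.0]
contact_force: [0.7, 0.1, 0.4]
gripper_width: 0.0349
gripper_force: 0.0
time_s: 19.35
tcp_pos: [0.5217, -0.2073, 0.017]
eef_rot: [-180.0, 0.0, -179.9]
contact_force: [-0.4, 0.0, 5.2]
gripper_width: 0.0149
gripper_force: 20.0
```

```bash
python3 -m inch '0 0 -.04 0 0;0 0 -.1 0 0;0 0 -.16 0 0;0 0 -.16 0 0;0 0 -.14 0 0;0 0 0 0 0;.0093 .2687 0 0 0;.0093 .2687 0 0 0' 20 && python3 -m inch '.0093 .2687 0 0 0;.0093 .2687 0 0 0;.0093 .2687 0 0 0;.0093 .2687 0 0 0;.0093 .2687 0 0 0;.0093 .2687 0 0 0;.0093 .2687 0 0 0;.0093 .2687 0 0 0' && python3 -m inch '0 0 0 0 0;0 0 .1 0 0;0 0 .13 0 0;0 0 .13 0 0;0 0 .1 0 0;0 0 .07 0 0;0 0 .04 0 0;0 0 .023 0 0' && python3 -m inch '0 0 0 0 0;0 0 0 0 .4;0 0 0 0 .4;0 0 0 0 .4;0 0 0 0 .4;0 0 -.1 0 .4;0 0 -.25 0 .4;0 0 -.24 0 .4'
```

```text
time_s: 20.35
tcp_pos: [0.5179, -0.126, 0.1063]
eef_rot: [180.0, -0.0, 180.0]
contact_force: [0.2, -0.0, 0.7]
gripper_width: 0.0151
gripper_force: 20.0
time_s: 21.35
tcp_pos: [0.5065, 0.1969, 0.1063]
eef_rot: [-180.0, -0.0, -180.0]
contact_force: [0.1, -0.2, -0.1]
gripper_width: 0.0152
gripper_force: 20.0
time_s: 22.35
tcp_pos: [0.5072, 0.1958, 0.0175]
eef_rot: [180.0, 0.0, -180.0]
contact_force: [0.1, 1.5, -0.2]
gripper_width: 0.0152
gripper_force: 20.0
time_s: 23.35
tcp_pos: [0.5072, 0.1958, 0.1081]
eef_rot: [180.0, 0.0, -179.9]
contact_force: [0.9, 0.5, -0.1]
gripper_width: 0.0348
gripper_force: 0.0
```

```bash
python3 -m inch '-.01 -.3107 0 0 .4;-.01 -.3107 0 0 .4;-.01 -.3107 0 0 .4;-.01 -.3107 0 0 .4;-.01 -.3107 0 0 .4;-.01 -.3107 0 0 .4;-.01 -.3107 0 0 .4;-.01 -.3107 0 0 .4' 20 && python3 -m inch '-.01 -.3107 0 0 .4;-.01 -.3107 0 0 .4;0 0 0 0 .4;0 0 .13 0 .4;0 0 .13 0 .4;0 0 .13 0 .4;0 0 .08 0 .4;0 0 0 0 .4' && python3 -m inch '0 0 .08 0 .4;0 0 .05 0 .4;0 0 .02 0 .4;0 0 0 0 .4;0 0 0 0 0;0 0 0 0 0;0 0 0 0 0;0 0 0 0 0' 20
```

```text
time_s: 24.35
tcp_pos: [0.5196, -0.1786, 0.1074]
eef_rot: [-180.0, 0.1, -179.9]
contact_force: [0.9, 0.0, -0.6]
gripper_width: 0.035
gripper_force: 0.0
time_s: 25.35
tcp_pos: [0.5221, -0.2698, 0.0353]
eef_rot: [180.0, -0.1, -179.9]
contact_force: [0.2, -0.6, 0.6]
gripper_width: 0.0353
gripper_force: 0.0
time_s: 26.35
tcp_pos: [0.5226, -0.2703, 0.0133]
eef_rot: [-180.0, 0.0, -180.0]
contact_force: [-0.4, -0.3, 1.1]
gripper_width: 0.0125
gripper_force: 20.0
```

```bash
python3 -m inch '0 0 0 0 0;0 0 -.04 0 0;0 0 -.1 0 0;0 0 -.16 0 0;0 0 -.16 0 0;0 0 -.14 0 0;0 0 0 0 0;.0088 .3212 0 0 0' 20 && python3 -m inch '.0088 .3212 0 0 0;.0088 .3212 0 0 0;.0088 .3212 0 0 0;.0088 .3212 0 0 0;.0088 .3212 0 0 0;.0088 .3212 0 0 0;.0088 .3212 0 0 0;.0088 .3212 0 0 0' && python3 -m inch '.0088 .3212 0 0 0;.0088 .3212 0 0 0;0 0 0 0 0;0 0 .13 0 0;0 0 .13 0 0;0 0 .13 0 0;0 0 .1 0 0;0 0 0 0 0'
```

```text
time_s: 27.35
tcp_pos: [0.5211, -0.2232, 0.1032]
eef_rot: [-180.0, 0.0, 179.8]
contact_force: [1.1, 0.4, -0.1]
gripper_width: 0.0128
gripper_force: 20.0
time_s: 28.35
tcp_pos: [0.5097, 0.1648, 0.103]
eef_rot: [-180.0, -0.0, -179.9]
contact_force: [1.0, -0.2, 0.3]
gripper_width: 0.013
gripper_force: 20.0
time_s: 29.35
tcp_pos: [0.5068, 0.2587, 0.0285]
eef_rot: [-179.9, -0.1, -180.0]
contact_force: [-0.2, -0.2, 0.7]
gripper_width: 0.0128
gripper_force: 20.0
```

Next I'll lower the last 14 mm, release, lift and back off.

```bash
python3 -m inch '0 0 .05 0 0;0 0 .035 0 0;0 0 .007 0 0;0 0 0 0 0;0 0 0 0 .4;0 0 0 0 .4;0 0 0 0 .4;0 0 0 0 .4' 20 && python3 -m inch '0 0 -.1 0 .4;0 0 -.3 0 .4;0 0 -.3 0 .4;0 0 -.3 0 .4;.2 -.3 0 0 .4;0 -.35 0 0 .4;0 -.35 0 0 .4;0 0 0 0 .4'
python3 - <<'E'
from h import *
w=snap('wrist','w4')['color'];s=snap('side','s4')['color'][115:355,150:460]
cv2.imwrite('pics/m4.png',np.vstack([w[:260],cv2.resize(s,(413,320)) if 0 else np.pad(cv2.resize(s,(430,333)),((0,0),(0,210),(0,0)))]))
E
```

```text
time_s: 30.35
tcp_pos: [0.5075, 0.2598, 0.0159]
eef_rot: [180.0, 0.0, -180.0]
contact_force: [0.7, 0.8, 0.3]
gripper_width: 0.035
gripper_force: 0.0
time_s: 31.35
tcp_pos: [0.4771, 0.107, 0.1671]
eef_rot: [180.0, 0.1, 179.9]
contact_force: [0.1, 0.3, 0.6]
gripper_width: 0.0351
gripper_force: 0.0
```

View pics/m4.png

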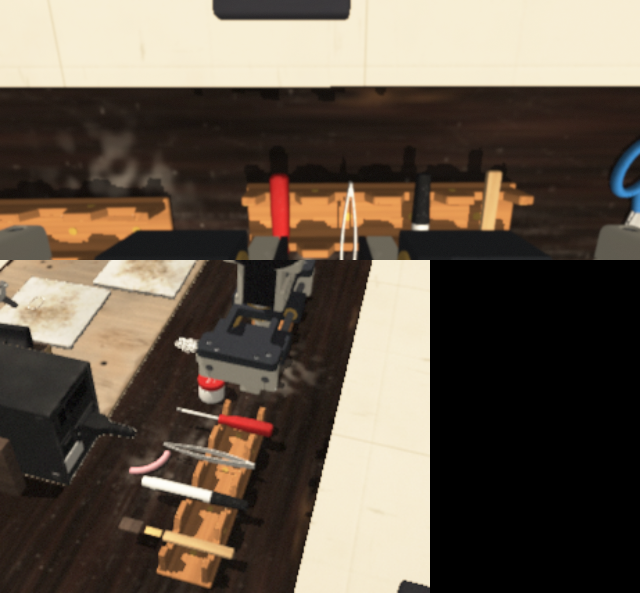

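All four tools lie across the empty rest. In the lower picture the scribe is at (225,420), the tweezers at (210,455), the pen at (195,490) and the brush at (180,537). The jar, chain and tube look undisturbed. One numeric check before handing in.

Run:
```python
from h import *
S=load('s4'); W=load('w4'); f=lambda u,v:(150+u*310/430,115+(v-260)*240/333)
for n,r,t,z,wr in[('scribe',(272,429),(220,417),.035,(280,177)),('tweez',(254,466),(164,444),.031,(350,185)),('pen',(248,502),(143,481),.034,(422,175)),('brush',(232,553),(124,523),.03,(494,172))]:
    a,b=onz(S,*f(*r),z),onz(S,*f(*t),z); d=b-a; x,e=tri(S,f(*r),W,wr)
    print(n,'rear',a.round(3),'front',b.round(3),'yaw',np.degrees(np.arctan2(d[1],d[0])).round(1),'tri rear',x.round(3),e.round(4))
a=load('side0')['color'];b=S['color']
for n,(u0,v0,u1,v1) in{'tube':(240,248,276,272),'jarbody':(292,200,314,219),'chain':(276,168,290,184)}.items(): 
    print(n,np.abs(a[v0:v1,u0:u1].astype(int)-b[v0:v1,u0:u1]).mean().round(1))
```

```text
scribe rear [0.46  0.068 0.035] front [0.534 0.068 0.035] yaw -0.1 tri rear [0.461 0.069 0.037] 0.0022
tweez rear [0.468 0.133 0.031] front [0.591 0.133 0.031] yaw -0.0 tri rear [0.47  0.131 0.029] 0.0029
pen rear [0.46  0.191 0.034] front [0.593 0.2   0.034] yaw 3.7 tri rear [0.46  0.193 0.037] 0.0016
brush rear [0.459 0.26  0.03 ] front [0.592 0.26  0.03 ] yaw -0.1 tri rear [0.46  0.26  0.029] 0.0009
tube 6.3
jarbody 4.9
chain 1.5
```

All in place, level and within limits.

```bash
python3 -c "
from plant import close_job
print(close_job())"
```

```text
the job is handed in; nothing more can be done
None
```

I moved all four tools to the empty rest in reverse order (scribe rightmost, then tweezers, pen, brush) and handed the job in at about 31 s; my last check had each tool in its notch, level and pointing as before, with the jar, chain and tube undisturbed, but the hand-in returned no verdict.

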